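# Get the red plate out of the blocked sample drawer

## Task

The two bottles standing in front of the sample drawer keep it from opening: stand them in the white spill tray, pull the drawer fully out and put the dish of red agar, kept level, on the middle of the balance pan. Then push the drawer fully shut and put each of the two bottles back upright on the very spot where it stood. Leave the other bottle where it is and the cream dish in the drawer.

Things in the scene. Friction and masses are not known exactly. Their poses are not given: they have to be found in the camera images.
- white_bottle: White plastic bottle with a blue cap: round body 58 mm across, 128 mm tall overall; the screw cap, tightly fixed, is 30 mm across and takes up the top 24 mm. Loose, upright; origin at the centre of its underside, z up; 0.13 to 0.45 kg. Two of the three bottles stand close in front of the drawer, one beside the unit, out of its way; which is which changes.
- amber_big: Larger brown glass bottle with a white cap: round body 62 mm across, 145 mm tall overall; the screw cap, tightly fixed, is 32 mm across and takes up the top 24 mm. Loose, upright; origin at the centre of its underside, z up; 0.13 to 0.45 kg. Two of the three bottles stand close in front of the drawer, one beside the unit, out of its way; which is which changes.
- amber_small: Smaller brown glass bottle with a black cap: round body 52 mm across, 118 mm tall overall; the screw cap, tightly fixed, is 27 mm across and takes up the top 24 mm. Loose, upright; origin at the centre of its underside, z up; 0.13 to 0.45 kg. Two of the three bottles stand close in front of the drawer, one beside the unit, out of its way; which is which changes.
- red_dish: Lidded round petri dish with light red agar (the other is cream white), 58 mm across, 15 mm high, 20 g, lying loose and flat on the drawer floor (20 mm above the worktop); partly under the unit's top while the drawer is only ajar. Origin at the centre of its underside, z up. It and the cream dish lie side by side, about 110 mm apart; left and right change.
- cream_dish: The same kind of dish with cream-white agar, 58 mm across, 15 mm high, in the same compartment; origin at the centre of its underside. It stays in the drawer.
- drawer_unit: Grey steel benchtop drawer unit, fixed, 190 mm deep, 250 wide, 110 high, a book and a tape roll (25 high) on top. Origin on the worktop below the middle of its front face; x points into the unit, z up. Drawer: front plate 244 mm wide, top 87 mm above the worktop; side walls to 48 mm; floor at 20 mm; front compartment 92 mm deep, dishes centred about 50 mm behind the front plate.
- drawer (a joint): How far the drawer is pulled out towards the robot along the unit's -x, in m: 0 shut, 0.16 fully out. It stands ajar by about 0.06 at the start. Stiff slide, about 1.5 N plus light damping; it stays where it is left.
- drawer_handle (a point): Centre of the drawer's horizontal steel bar handle: round bar 10 mm thick, 110 mm long along the unit's y, 70 mm above the worktop, its axis 38 mm in front of the drawer's front plate. Moves with the drawer; axes as the unit's.
- spill_tray: White plastic spill tray, 170 mm (its x) by 240 mm (its y) and 25 mm high with 4 mm walls and floor, fixed on the worktop to the left or right; origin at the centre of its underside. Room for two bottles side by side along y.
- pan (a point): Centre of the top of the round steel pan (112 mm across) of a white laboratory balance, 52 mm above the worktop; fixed, left or right of the work. The balance's display end (its -x) does not stand above 52 mm.
Not all that is in view belongs to the job. Of the things that look like the red_dish, the largest one is meant.

How it is judged:
On the way, in this order (a step that is already met when the one before it is completed fails the run):
1. two of the bottles stand upright in the spill tray ((((x of white_bottle in the frame of spill_tray between -0.075 and 0.075 m and y of white_bottle in the frame of spill_tray between -0.11 and 0.11 m and z of white_bottle in the frame of spill_tray below 0.015 m and angle between white_bottle's own z axis and vertical below 0.15 rad) and (x of amber_big in the frame of spill_tray between -0.075 and 0.075 m and y of amber_big in the frame of spill_tray between -0.11 and 0.11 m and z of amber_big in the frame of spill_tray below 0.015 m and angle between amber_big's own z axis and vertical below 0.15 rad)) or ((x of white_bottle in the frame of spill_tray between -0.075 and 0.075 m and y of white_bottle in the frame of spill_tray between -0.11 and 0.11 m and z of white_bottle in the frame of spill_tray below 0.015 m and angle between white_bottle's own z axis and vertical below 0.15 rad) and (x of amber_small in the frame of spill_tray between -0.075 and 0.075 m and y of amber_small in the frame of spill_tray between -0.11 and 0.11 m and z of amber_small in the frame of spill_tray below 0.015 m and angle between amber_small's own z axis and vertical below 0.15 rad)) or ((x of amber_big in the frame of spill_tray between -0.075 and 0.075 m and y of amber_big in the frame of spill_tray between -0.11 and 0.11 m and z of amber_big in the frame of spill_tray below 0.015 m and angle between amber_big's own z axis and vertical below 0.15 rad) and (x of amber_small in the frame of spill_tray between -0.075 and 0.075 m and y of amber_small in the frame of spill_tray between -0.11 and 0.11 m and z of amber_small in the frame of spill_tray below 0.015 m and angle between amber_small's own z axis and vertical below 0.15 rad)))), for 0.2 s.
2. the drawer is pulled fully out (more than 0.14 m), every bottle being either in the tray or where it stood at first (value of joint drawer above 0.14 m and ((x of white_bottle in the frame of spill_tray between -0.075 and 0.075 m and y of white_bottle in the frame of spill_tray between -0.11 and 0.11 m and z of white_bottle in the frame of spill_tray below 0.015 m and angle between white_bottle's own z axis and vertical below 0.15 rad) or distance of white_bottle from where it was at the start of the episode below 0.015 m) and ((x of amber_big in the frame of spill_tray between -0.075 and 0.075 m and y of amber_big in the frame of spill_tray between -0.11 and 0.11 m and z of amber_big in the frame of spill_tray below 0.015 m and angle between amber_big's own z axis and vertical below 0.15 rad) or distance of amber_big from where it was at the start of the episode below 0.015 m) and ((x of amber_small in the frame of spill_tray between -0.075 and 0.075 m and y of amber_small in the frame of spill_tray between -0.11 and 0.11 m and z of amber_small in the frame of spill_tray below 0.015 m and angle between amber_small's own z axis and vertical below 0.15 rad) or distance of amber_small from where it was at the start of the episode below 0.015 m)), for 0.2 s.
3. the red dish lies released on the middle of the balance pan (horizontal distance between red_dish and pan below 0.015 m and z of red_dish in the frame of pan between -0.005 and 0.005 m and angle between red_dish's own z axis and vertical below 0.1 rad and linear speed of red_dish below 0.02 m/s and contact force between the fingers and red_dish below 0.1 N), for 0.2 s.
At the end, for the whole second after the job is handed in: The red dish lies flat on the balance pan, its centre within 15 mm of the pan's; the drawer is shut to within 8 mm with the cream dish lying in its front compartment; all three bottles stand upright within 15 mm of where each stood at the start; everything is released and at rest (all of step 3 and value of joint drawer below 0.008 m and x of cream_dish in the frame of drawer_handle between 0.068 and 0.142 m and y of cream_dish in the frame of drawer_handle between -0.116 and 0.116 m and z of cream_dish in the frame of drawer_handle below -0.04 m and distance of each of white_bottle, amber_big, amber_small from where it was at the start of the episode below 0.015 m and angle between each of white_bottle, amber_big, amber_small's own z axis and vertical below 0.1 rad and linear speed of each of white_bottle, amber_big, amber_small, cream_dish below 0.02 m/s); the robot touches nothing.
It fails at once if a bottle is tipped over (more than 40 degrees) (angle between any of white_bottle, amber_big, amber_small's own z axis and vertical above 0.7 rad).
It fails at once if a dish is tilted by more than 35 degrees (angle between any of red_dish, cream_dish's own z axis and vertical above 0.6 rad).
It also fails if it takes over 128 s, if anything falls off the work surface, if the arm or the gripper's body presses on something with over 40 N, if the wrist force passes 120 N, or if a joint passes its speed limit or range.

## Robot

A 7-joint arm with a two-finger parallel gripper is mounted at the origin on a cart in front of the work surface, level with it; the furniture and walls round the work are solid. World frame = base frame: x ahead of the robot, y to its left, z up, the work surface at z = 0. Lengths are in m, angles in rad, forces in N, time in s.
With the tool pointing down it reaches from about 0.35 to 0.9 m from the base axis. Payload 7.2 kg.
Tool frame: the origin (TCP) lies midway between the tips of the shut fingers; the grasp point (between the pads) lies 19 mm behind it (r.hold_point_z is the distance from the TCP to the grasp point, in m); z points along the fingers, y is the line along which they close (so a half turn about z gives the same grasp; the last joint's range is limited). The gripper opens to 85 mm and grips with 20 to 120 N. Pads are 22 mm wide; open, the fingers measure 114 mm over their backs; the gripper's body (76 mm by 85 mm) begins 54 mm behind the grasp point. The pads swing forward as they close: fully open they stand 13 mm farther back than shut.
Start: joints at [-0.068, 0.411, -0.013, 1.596, 0.006, 1.134, -0.082], TCP at [0.625, -0, 0.231] pointing down, gripper open.
Joint ranges: [-2.95, 2.95], [-0.29, 1.99], [-1.47, 1.44], [0.14, 2.54], [-1.03, 4.17], [0.13, 1.85], [-2.86, 2.86]. Speed limits (rad/s): [2.39, 2.39, 3.01, 3.01, 3.14, 3.14, 3.14].

## Interface

Orientations are given as a 3x3 rotation matrix whose columns are the frame's x, y, z axes.
In Python, from rig import r, camera, outline_of, spot_point gives the robot as it stands.
- The arm moves only by the shell command python3 -m crank 'ROWS' [OPENING]. ROWS is a JSON object of lists of equal length, an entry for each row: "offset": the shift along the tool's x, y, z in mm, a list of three; "turn": the turn, a rotation vector about the tool's x, y, z in degrees, a list of three. In form: {"offset": [[x, y, z], ...], "turn": [[rx, ry, rz], ...]}. A call has 1 to 12 rows; each row shifts and turns the commanded pose from where the row before left it, along the tool's axes as they then stand; what a row does not reach is not made up. A row lasts 1/8 s, in which the tool goes at most 62.5 mm and 10.7 degrees, less where a joint would pass 70% of its speed; a pose out of reach is approached as far as the arm can. A call is refused whole if a number of a shift passes 62.5 or a number of a turn 10.7, either way. A call with a gripper value outside its range is refused whole. OPENING is the opening, from 0 (shut) to 1 (fully open), set as the call begins (- or left out, the last holds). The fingers move at their own pace and stop on an object; the grip force is fixed at half the most. Time passes only in rows, so rows that do not move let the fingers close. It gives the time, the measured TCP pose, the force, the opening and the grip force at its end, in the units of the state.
- r.get_obs(): the state, without advancing time (a new reading comes with each control period).
- camera(name): name is "scene" or "side" or "wrist"; returns a dict with "pixels" (420x560x3 uint8, red, green, blue), "fx", "fy", "cx", "cy" (pixels), "R" (3x3) and "t" (3): a world point X has camera coordinates R X + t; the wrist camera has in their place "hand_eye" (4x4, takes a point from camera to tool coordinates, whose origin is the TCP and whose axes are the flange's). Camera axes: x right, y down, z forward; pixel columns grow to the right and rows downward; lengths in m; the calibration is good to about 2 mm. A picture is of the moment at which its call begins: read the wrist's pose just before it. There is no depth.
- r.close_job(): hands the job in; it is judged then, once.
Trained networks look in the newest picture that a camera, given by its name, has taken for a name from the list of things; names that differ only in an ending like _2 or _b are one class to them, and where a whole thing is asked for, a point or a joint stands for the part that bears it (a point fixed in the world has none). Each returns a list of dicts, best first, with "conf" (0 to 1); they miss things now and then, are a little off and sometimes report something else, mostly with a low value. They report only what shows in the picture. A call takes as long as a camera call. They do not tell look-alikes from the thing itself.
- outline_of(camera, name): "pixels" (420x560 bool, what is visible of it).
- spot_point(camera, name): "centre" ([x, y, z] in m, in the coordinates of the camera as it stood for that picture, good to about 4 mm: a listed point, or the origin of a listed thing).
The state is a dict: "time": time; "joint_pos": joint angles; "joint_vel": joint speeds; "tau": joint torques, N m; "eef_pos": TCP position; "ee_rot": TCP orientation; "wrist_force": force on the tool from outside, world axes, zero at the start; "torque": the same for the moment, N m; "grip_width": finger opening in m; "grasp_force": force on a finger pad.
Only numpy, scipy, OpenCV 4.12 (cv2) and the standard library are available. Lean on these libraries where they do the work, as an engineer would, in place of code of your own. Each camera call takes 0.05 s, during which the arm holds its last target. There are 200 camera calls.

## Working session

There is one attempt and no reset: what is moved stays moved. The work goes in short steps, Python scripts to look and compute and a shell command to move; the robot and the scene stay as the last step left them, time stands still between calls to the robot, and variables do not carry over. Pictures are saved under pics/ and viewed, at most 14 in all, crops included, and the job is handed in when it is done.

```bash
mkdir -p pics; ls
cat > h.py <<'E'
import numpy as np, cv2
from rig import r, camera, outline_of, spot_point
def shot(n,save=None):
    o=r.get_obs(); c=camera(n)
    if n=="wrist":
        H=np.array(c["hand_eye"]); E=np.eye(4); E[:3,:3]=o["ee_rot"]; E[:3,3]=o["eef_pos"]; M=E@H
    else:
        M=np.eye(4); R=np.array(c["R"]); M[:3,:3]=R.T; M[:3,3]=-R.T@np.array(c["t"])
    c["M"]=M
    if save: cv2.imwrite("pics/"+save,c["pixels"][:,:,::-1])
    return c
def spots(n,c,name):
    return [(round(d["conf"],2),(c["M"][:3,:3]@np.array(d["centre"])+c["M"][:3,3]).round(4).tolist()) for d in spot_point(n,name)]
def ray(c,u,v,z):
    d=c["M"][:3,:3]@np.array([(u-c["cx"])/c["fx"],(v-c["cy"])/c["fy"],1.]); p=c["M"][:3,3]
    return (p+d*(z-p[2])/d[2]).round(4)
def proj(c,X):
    q=c["M"][:3,:3].T@(np.array(X)-c["M"][:3,3]); return (q[:2]/q[2]*[c["fx"],c["fy"]]+[c["cx"],c["cy"]]).round(1)
E
python3 - <<'E'
from h import *
for n in ["scene","side","wrist"]:
    c=shot(n,n+"0.png")
    print(n,c["M"][:3,3].round(3),c["fx"])
    for k in ["white_bottle","amber_big","amber_small","red_dish","cream_dish","drawer_unit","drawer_handle","spill_tray","pan"]:
        print(k,spots(n,c,k)[:4])
o=r.get_obs();print(o["time"],o["ee_rot"],r.hold_point_z)
E
```

```text
pics
scene [-0.072 -0.669  1.195] 517.8491979704942
white_bottle [(0.85, [0.7086, 0.1678, 0.0])]
amber_big [(0.83, [0.5107, 0.0559, -0.0049])]
amber_small [(0.92, [0.4918, -0.0429, 0.0001])]
red_dish [(0.8, [0.6508, -0.0678, 0.0198]), (0.73, [0.5346, -0.1707, -0.0008]), (0.69, [0.661, -0.212, -0.0005])]
cream_dish [(0.46, [0.6626, 0.0476, 0.0166])]
drawer_unit [(0.8, [0.665, -0.0155, -0.004])]
drawer_handle [(0.93, [0.5648, -0.0005, 0.0683])]
spill_tray [(0.62, [0.4816, 0.3395, 0.0016])]
pan [(0.58, [0.4904, -0.3346, 0.0552]), (0.57, [0.4805, 0.3411, 0.0023])]
side [0.483 0.992 0.575] 463.3722541560305
white_bottle [(0.76, [0.7071, 0.1658, -0.0032])]
amber_big [(0.6, [0.5133, 0.0515, -0.0052])]
amber_small [(0.7, [0.4947, -0.0461, -0.0015])]
red_dish [(0.81, [0.6528, -0.0619, 0.0215]), (0.61, [0.6597, -0.2096, -0.0015]), (0.47, [0.5369, -0.1789, -0.0019])]
cream_dish [(0.66, [0.6619, 0.0448, 0.0187])]
drawer_unit [(0.67, [0.6636, -0.0119, -0.0011])]
drawer_handle [(0.77, [0.558, -0.0005, 0.0718])]
spill_tray [(0.61, [0.4822, 0.3398, 0.0023])]
pan [(0.89, [0.4887, -0.3346, 0.0517])]
wrist [0.624 0.072 0.373] 376.30832863253573
white_bottle []
amber_big [(0.62, [0.5118, 0.0508, 0.0011]), (0.53, [0.6598, 0.043, 0.0199])]
amber_small [(0.68, [0.4943, -0.0459, 0.0034])]
red_dish [(0.94, [0.652, -0.0589, 0.0171]), (0.82, [0.6613, -0.2134, 0.0043]), (0.66, [0.5316, -0.1768, -0.0032])]
cream_dish [(0.94, [0.6595, 0.0434, 0.0231])]
drawer_unit [(0.86, [0.6617, -0.0117, 0.0029]), (0.56, [0.5112, 0.0489, 0.0016])]
drawer_handle [(0.67, [0.5567, 0.0037, 0.0711])]
spill_tray []
pan []
1.5 [[-2.13469126e-05  1.00000000e+00 -2.88958363e-06]
 [ 1.00000000e+00  2.13468660e-05 -1.61584568e-05]
 [-1.61583951e-05 -2.88992857e-06 -1.00000000e+00]] 0.0187
```

View pics/scene0.png

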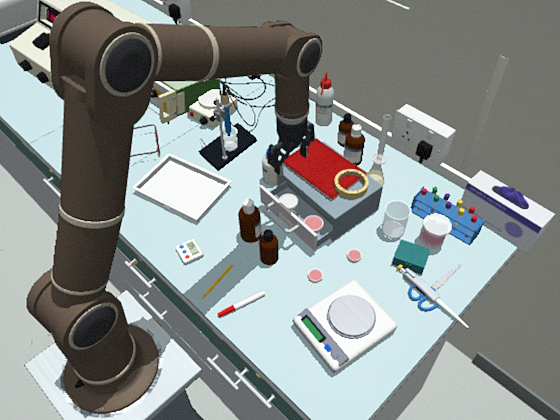

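View pics/wrist0.png

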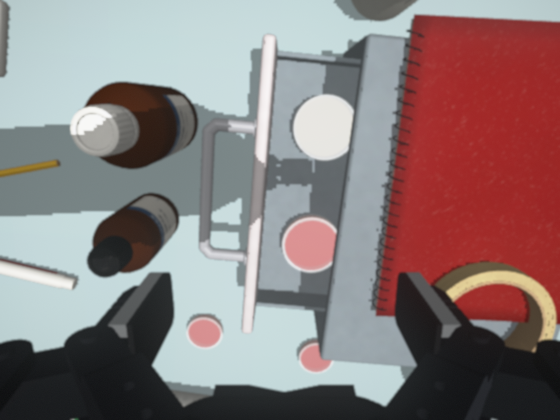

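View pics/side0.png

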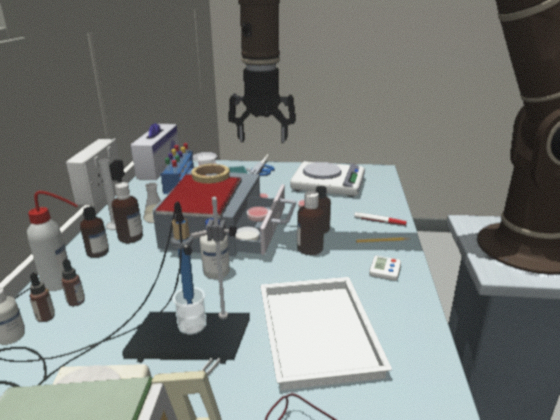

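The wrist picture shows the red-dish candidates: the large one in the drawer at (310,243), and small ones at (204,332) and (316,358). I choose the large one in the drawer. amber_big (~(135,125)) and amber_small (~(135,235)) stand in front of the handle. white_bottle is beside the unit. The tray is on the left and the balance on the right.

Run:
```python
from h import *
c=shot("wrist")
crop=cv2.resize(c["pixels"][180:390,170:380,::-1],(630,630)); cv2.imwrite("pics/crop.png",crop[:600])
a,b=ray(c,270,38,.087),ray(c,248,330,.087);print("plate",a,b,np.degrees(np.arctan2(*(a-b)[:2])))
a,b=ray(c,210,125,.07),ray(c,203,250,.07);print("bar",a,b)
for u,v,R in [(310,243,0),(204,332,0),(316,358,0)]: pass
for d in outline_of("wrist","red_dish"):
    ys,xs=np.nonzero(d["pixels"]);z=.035 if xs.mean()>280 and ys.mean()<300 else .012
    print("dish",xs.mean().round(),ys.mean().round(),"width y",(ray(c,xs.mean(),ys.min(),z)-ray(c,xs.mean(),ys.max(),z))[1])
s=shot("scene")
print("tray",[ray(s,u,v,.025).tolist() for u,v in [(171,155),(229,184),(196,220),(136,188)]])
for d in outline_of("scene","spill_tray")[:1]:
    q=cv2.findContours(d["pixels"].astype(np.uint8),0,1)[0];q=max(q,key=cv2.contourArea)
    P=np.array([ray(s,*p[0],.02)[:2] for p in q],np.float32);print(cv2.minAreaRect(P))
```

```text
plate [0.6144 0.1134 0.087 ] [ 0.5925 -0.1212  0.087 ] 5.333127353786574
bar [0.5659 0.0529 0.07  ] [ 0.5539 -0.053   0.07  ]
dish 310.0 242.0 width y 0.0586
dish 205.0 330.0 width y 0.044399999999999995
tray [[0.5421, 0.4658, 0.025], [0.5884, 0.2315, 0.025], [0.4247, 0.1923, 0.025], [0.3758, 0.4255, 0.025]]
((0.48550862073898315, 0.33959388732910156), (0.1931329220533371, 0.26620420813560486), 13.462068557739258)
```

View pics/crop.png

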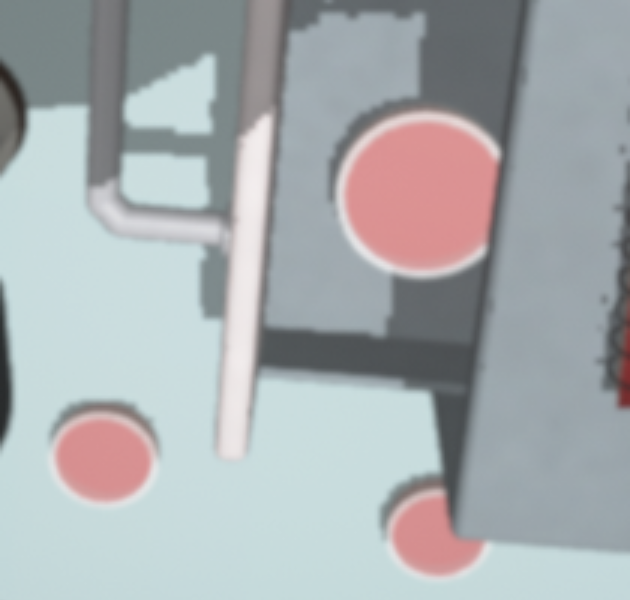

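The crop confirms it: the large red disc in the drawer at crop (420,195) measures 58.6 mm across, and the small ones about 44 mm. I start with amber_big.

```bash
python3 -m crank '{"offset":[[13,-28,0],[13,-28,0],[13,-28,0],[12,-29,0],[0,0,0],[0,0,0]],"turn":[[0,0,0],[0,0,0],[0,0,0],[0,0,0],[0,0,0],[0,0,0]]}' 1
python3 - <<'E'
from h import *
for n in ["wrist","side","scene"]:
    c=shot(n)
    for k in ["amber_big","amber_small","drawer_handle"]: print(n,k,spots(n,c,k)[:2])
E
```

```text
time: 2.45
eef_pos: [0.5127, 0.0507, 0.2317]
ee_rot: [[0.0, 1.0, 0.001], [1.0, -0.0, -0.0], [-0.0, 0.001, -1.0]]
wrist_force: [0.4, -0.7, 0.1]
grip_width: 0.0851
grasp_force: 0.0
wrist amber_big [(0.97, [0.5097, 0.0519, 0.0029])]
wrist amber_small [(0.63, [0.4912, -0.0431, -0.0002])]
wrist drawer_handle [(0.56, [0.5582, 0.004, 0.0742])]
side amber_big [(0.6, [0.5131, 0.0543, -0.0054])]
side amber_small [(0.61, [0.4921, -0.0437, 0.0009])]
side drawer_handle [(0.81, [0.5574, 0.0007, 0.0703])]
scene amber_big [(0.95, [0.5104, 0.0553, -0.0025]), (0.43, [0.7081, 0.1678, -0.0006])]
scene amber_small [(0.72, [0.4902, -0.0408, -0.0024])]
scene drawer_handle [(0.55, [0.5607, -0.0024, 0.0696]), (0.31, [0.6668, -0.0131, -0.0027])]
```

```bash
python3 -m crank '{"offset":[[1,0,30],[0,0,30],[0,0,30],[0,0,27],[0,0,0],[0,0,0]],"turn":[[0,0,0],[0,0,0],[0,0,0],[0,0,0],[0,0,0],[0,0,0]]}' 1; python3 -m crank '{"offset":[[0,0,0],[0,0,0],[0,0,0],[0,0,0],[0,0,0],[0,0,0],[0,0,0],[0,0,0]],"turn":[[0,0,0],[0,0,0],[0,0,0],[0,0,0],[0,0,0],[0,0,0],[0,0,0],[0,0,0]]}' 0
```

```text
time: 3.8
eef_pos: [0.5126, 0.0521, 0.1152]
ee_rot: [[-0.0, 1.0, 0.001], [1.0, 0.0, 0.0], [0.0, 0.001, -1.0]]
wrist_force: [-0.1, -1.1, 0.2]
grip_width: 0.0849
grasp_force: 0.0
time: 4.8
eef_pos: [0.5114, 0.0521, 0.1154]
ee_rot: [[-0.0, 1.0, -0.001], [1.0, 0.0, 0.0], [0.0, -0.001, -1.0]]
wrist_force: [-5.8, 0.3, 12.2]
grip_width: 0.0352
grasp_force: 54.5
```

```bash
python3 -m crank '{"offset":[[0,0,-10],[0,0,-25],[0,0,-25],[15,0,0],[25,-3,0],[25,-3,0],[25,-3,0],[25,-3,0],[25,-3,0],[0,0,0]],"turn":[[0,0,0],[0,0,0],[0,0,0],[0,0,0],[0,0,0],[0,0,0],[0,0,0],[0,0,0],[0,0,0],[0,0,0]]}' 0;  python3 -m crank '{"offset":[[20,-3,0],[30,-4,0],[30,-4,0],[30,-4,0],[30,-4,0],[30,-4,0],[20,-2,0],[12,-1,0],[0,0,0],[0,0,0]],"turn":[[0,0,0],[0,0,0],[0,0,0],[0,0,0],[0,0,0],[0,0,0],[0,0,0],[0,0,0],[0,0,0],[0,0,0]]}' 0
python3 - <<'E'
from h import *
c=shot("side","side1.png")
print(spots("side",c,"amber_big"),spots("side",c,"spill_tray"))
E
```

```text
time: 6.05
eef_pos: [0.4955, 0.1955, 0.173]
ee_rot: [[-0.005, 1.0, -0.002], [1.0, 0.005, 0.001], [0.001, -0.002, -1.0]]
wrist_force: [-0.3, -1.3, -3.3]
grip_width: 0.0353
grasp_force: 52.4
time: 7.3
eef_pos: [0.4716, 0.3926, 0.1741]
ee_rot: [[0.001, 1.0, 0.0], [1.0, -0.001, -0.001], [-0.001, 0.0, -1.0]]
wrist_force: [-0.4, -0.2, -2.7]
grip_width: 0.0347
grasp_force: 52.3
[(0.56, [0.4716, 0.3886, 0.0544])] [(0.75, [0.4832, 0.3414, 0.0035])]
```

View pics/side1.png

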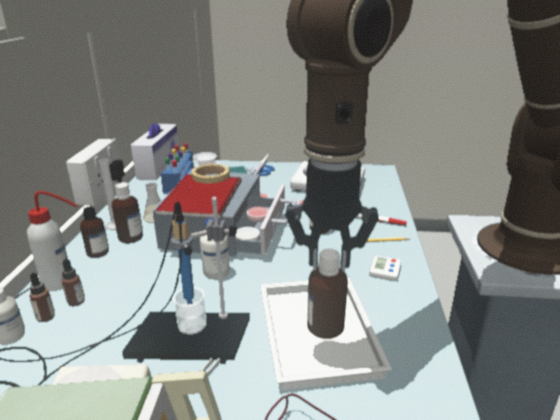

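The bottle hangs upright over the far half of the tray (around (328,300)). I lower and release.

```bash
python3 -m crank '{"offset":[[0,0,15],[0,0,15],[0,0,12],[0,0,8],[0,0,4],[0,0,0],[0,0,0]],"turn":[[0,0,0],[0,0,0],[0,0,0],[0,0,0],[0,0,0],[0,0,0],[0,0,0]]}' 0; python3 -m crank '{"offset":[[0,0,0],[0,0,0],[0,0,0],[0,0,0],[0,0,0],[0,0,-20],[0,0,-30],[0,0,-30],[0,0,-20],[0,0,0]],"turn":[[0,0,0],[0,0,0],[0,0,0],[0,0,0],[0,0,0],[0,0,0],[0,0,0],[0,0,0],[0,0,0],[0,0,0]]}' 1
```

```text
time: 8.32
eef_pos: [0.4711, 0.3942, 0.1205]
ee_rot: [[-0.0, 1.0, 0.0], [1.0, 0.0, 0.0], [0.0, 0.0, -1.0]]
wrist_force: [-0.3, 0.5, -3.6]
grip_width: 0.0349
grasp_force: 52.4
time: 9.57
eef_pos: [0.4717, 0.3946, 0.2219]
ee_rot: [[0.0, 1.0, 0.002], [1.0, -0.0, 0.002], [0.002, 0.002, -1.0]]
wrist_force: [-0.4, 0.1, 0.5]
grip_width: 0.0853
grasp_force: 0.0
```

```bash
python3 -m crank '{"offset":[[-20,0,0],[-40,2,0],[-40,2,0],[-40,2,0],[-40,2,0],[-40,2,0],[-40,2,0],[-40,2,0],[-40,2,0],[-40,2,0],[-35,2,0],[-23,3,0]],"turn":[[0,0,0],[0,0,0],[0,0,0],[0,0,0],[0,0,0],[0,0,0],[0,0,0],[0,0,0],[0,0,0],[0,0,0],[0,0,0],[0,0,0]]}' 1; python3 -m crank '{"offset":[[0,0,0],[0,0,0]],"turn":[[0,0,0],[0,0,0]]}'
python3 - <<'E'
from h import *
for n in ["wrist","side","scene"]:
    c=shot(n)
    for k in ["amber_big","amber_small"]: print(n,k,spots(n,c,k)[:2])
E
```

```text
time: 11.08
eef_pos: [0.4921, -0.0472, 0.219]
ee_rot: [[0.003, 1.0, -0.002], [1.0, -0.003, -0.001], [-0.001, -0.002, -1.0]]
wrist_force: [-0.1, 0.6, 0.5]
grip_width: 0.0855
grasp_force: 0.0
time: 11.32
eef_pos: [0.4931, -0.0437, 0.2196]
ee_rot: [[0.0, 1.0, -0.001], [1.0, -0.0, 0.0], [0.0, -0.001, -1.0]]
wrist_force: [0.5, 1.5, -0.0]
grip_width: 0.0856
grasp_force: 0.0
wrist amber_big []
wrist amber_small [(0.81, [0.4936, -0.0424, 0.0006])]
side amber_big [(0.86, [0.4732, 0.3933, 0.001])]
side amber_small [(0.69, [0.4916, -0.0467, -0.0024])]
scene amber_big [(0.76, [0.4716, 0.3953, 0.0017]), (0.39, [0.5617, -0.0007, 0.0696])]
scene amber_small [(0.85, [0.4888, -0.0415, -0.0033])]
```

```bash
python3 -m crank '{"offset":[[0,0,30],[0,0,30],[0,0,30],[0,0,25],[0,0,16],[0,0,0],[0,0,0]],"turn":[[0,0,0],[0,0,0],[0,0,0],[0,0,0],[0,0,0],[0,0,0],[0,0,0]]}' 1; python3 -m crank '{"offset":[[0,0,0],[0,0,0],[0,0,0],[0,0,0],[0,0,0],[0,0,0],[0,0,0],[0,0,0]],"turn":[[0,0,0],[0,0,0],[0,0,0],[0,0,0],[0,0,0],[0,0,0],[0,0,0],[0,0,0]]}' 0
```

```text
time: 12.65
eef_pos: [0.4946, -0.044, 0.0901]
ee_rot: [[0.0, 1.0, 0.001], [1.0, -0.0, -0.0], [-0.0, 0.001, -1.0]]
wrist_force: [-0.9, -0.3, 0.0]
grip_width: 0.0851
grasp_force: 0.0
time: 13.65
eef_pos: [0.4919, -0.0442, 0.0906]
ee_rot: [[0.0, 1.0, -0.004], [1.0, -0.0, 0.0], [0.0, -0.004, -1.0]]
wrist_force: [-10.8, 0.0, 23.7]
grip_width: 0.0316
grasp_force: 55.5
```

```bash
python3 -m crank '{"offset":[[0,0,-10],[0,0,-25],[0,0,-25],[15,0,0],[25,0,0],[30,0,0],[30,0,0],[30,0,0],[30,0,0],[30,0,0],[30,0,0],[30,0,0]],"turn":[[0,0,0],[0,0,0],[0,0,0],[0,0,0],[0,0,0],[0,0,0],[0,0,0],[0,0,0],[0,0,0],[0,0,0],[0,0,0],[0,0,0]]}' 0;  python3 -m crank '{"offset":[[30,0,0],[25,0,0],[15,0,0],[10,0,0],[0,0,0],[0,0,0]],"turn":[[0,0,0],[0,0,0],[0,0,0],[0,0,0],[0,0,0],[0,0,0]]}' 0
python3 - <<'E'
from h import *
for n in ["side","scene"]:
    c=shot(n)
    print(spots(n,c,"amber_small"))
E
```

```text
time: 15.15
eef_pos: [0.4928, 0.2079, 0.1479]
ee_rot: [[-0.001, 1.0, -0.002], [1.0, 0.001, -0.0], [-0.0, -0.002, -1.0]]
wrist_force: [0.1, -0.3, -2.3]
grip_width: 0.031
grasp_force: 50.4
time: 15.9
eef_pos: [0.4942, 0.2849, 0.1492]
ee_rot: [[0.001, 1.0, -0.0], [1.0, -0.001, -0.001], [-0.001, -0.0, -1.0]]
wrist_force: [0.3, 0.3, -2.8]
grip_width: 0.031
grasp_force: 50.4
[(0.59, [0.4972, 0.2811, 0.0578])]
[(0.74, [0.4933, 0.2853, 0.0558])]
```

```bash
python3 -m crank '{"offset":[[0,0,15],[0,0,15],[0,0,12],[0,0,8],[0,0,4],[0,0,0],[0,0,0]],"turn":[[0,0,0],[0,0,0],[0,0,0],[0,0,0],[0,0,0],[0,0,0],[0,0,0]]}' 0; python3 -m crank '{"offset":[[0,0,0],[0,0,0],[0,0,0],[0,0,0],[0,0,0],[0,0,-20],[0,0,-30],[0,0,-30],[0,0,-25],[0,0,0]],"turn":[[0,0,0],[0,0,0],[0,0,0],[0,0,0],[0,0,0],[0,0,0],[0,0,0],[0,0,0],[0,0,0],[0,0,0]]}' 1
python3 - <<'E'
from h import *
for n in ["side","scene"]:
    c=shot(n,n+"2.png")
    for k in ["amber_big","amber_small","white_bottle","drawer_handle","red_dish"]: print(n,k,spots(n,c,k)[:2])
E
```

```text
time: 16.98
eef_pos: [0.4942, 0.2862, 0.0955]
ee_rot: [[-0.0, 1.0, 0.0], [1.0, 0.0, 0.0], [0.0, 0.0, -1.0]]
wrist_force: [-1.2, 0.5, -0.5]
grip_width: 0.0308
grasp_force: 50.9
time: 18.23
eef_pos: [0.495, 0.2867, 0.2023]
ee_rot: [[0.0, 1.0, 0.003], [1.0, -0.0, 0.002], [0.002, 0.003, -1.0]]
wrist_force: [0.2, -0.2, -0.4]
grip_width: 0.0857
grasp_force: 0.0
side amber_big [(0.88, [0.4734, 0.3927, -0.0003])]
side amber_small [(0.87, [0.4962, 0.2872, 0.0023])]
side white_bottle [(0.57, [0.7092, 0.1669, -0.003])]
side drawer_handle [(0.63, [0.5575, 0.0005, 0.0676]), (0.62, [0.651, -0.0665, 0.0216])]
side red_dish [(0.55, [0.5336, -0.1771, -0.0004]), (0.48, [0.6497, -0.0632, 0.0228])]
scene amber_big [(0.73, [0.4699, 0.3957, 0.0008]), (0.4, [0.7088, 0.1673, -0.0001])]
scene amber_small [(0.8, [0.496, 0.2857, 0.0017])]
scene white_bottle [(0.56, [0.71, 0.1662, 0.0012])]
scene drawer_handle [(0.67, [0.561, -0.0025, 0.0696])]
scene red_dish [(0.67, [0.664, -0.0152, -0.0036]), (0.63, [0.6526, -0.0621, 0.018])]
```

View pics/side2.png

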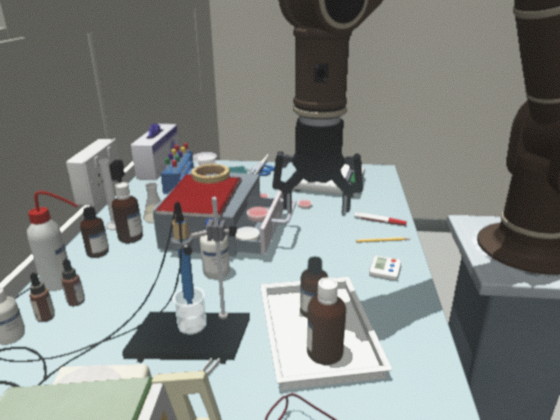

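Both bottles stand upright in the tray (amber_small (315,290), amber_big (327,325)). Next is the handle.

```bash
python3 -m crank '{"offset":[[-20,4,0],[-35,8,0],[-35,8,0],[-35,8,0],[-35,8,0],[-35,8,0],[-35,8,0],[-32,6,0],[-25,4,0],[0,0,0],[0,0,0],[0,0,0]],"turn":[[0,0,0],[0,0,0],[0,0,0],[0,0,0],[0,0,0],[0,0,0],[0,0,0],[0,0,0],[0,0,0],[0,0,5.5],[0,0,0],[0,0,0]]}' 0.45
python3 - <<'E'
from h import *
print(r.get_obs()["grip_width"])
c=shot("wrist","wrist3.png")
for k in ["drawer_handle","red_dish","cream_dish"]: print(k,spots("wrist",c,k)[:3])
for d in outline_of("wrist","drawer_handle")[:2]:
    q=d["pixels"]; print(d["conf"],q.sum()); ys,xs=np.nonzero(q); print(xs.min(),xs.max(),ys.min(),ys.max())
E
```

```text
time: 20.32
eef_pos: [0.5558, -0.0013, 0.2004]
ee_rot: [[0.094, 0.996, 0.0], [0.996, -0.094, -0.0], [-0.0, 0.0, -1.0]]
wrist_force: [0.3, 0.6, -0.3]
grip_width: 0.0388
grasp_force: 0.0
0.0388238025174404
drawer_handle [(0.63, [0.5574, 0.0014, 0.0745])]
red_dish [(0.92, [0.5332, -0.1778, -0.0017]), (0.66, [0.6507, -0.0583, 0.0185])]
cream_dish [(0.74, [0.6598, 0.0468, 0.0222])]
0.96 27230
284 471 14 348
```

View pics/wrist3.png

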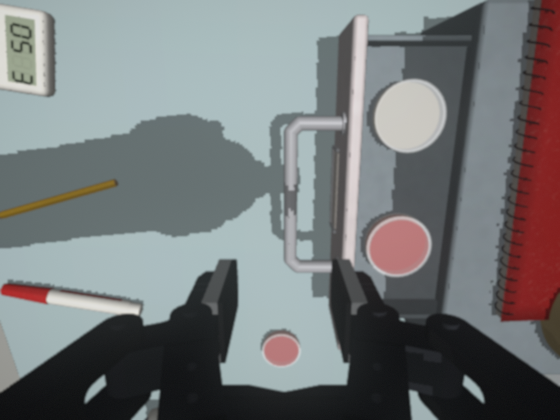

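The handle bar is vertical in the picture at column about 291 and the fingers straddle it around column 285, so the yaw is right. I measure the remaining offset.

Run:
```python
from h import *
c=shot("wrist"); o=r.get_obs()
R=np.array(o["ee_rot"]);p=np.array(o["eef_pos"])
for u,v in [(292,140),(291,195),(291,250)]: print("bar in tool mm",(R.T@(ray(c,u,v,.072)-p)*1000).round(1), ray(c,u,v,.072))
for u,v in [(345,195)]: print("plate outer in tool",(R.T@(ray(c,u,v,.087)-p)*1000).round(1))
```

```text
bar in tool mm [ 44.5   4.8 128.3] [0.565 0.043 0.072]
bar in tool mm [  4.2   4.2 128.3] [0.5606 0.003  0.072 ]
bar in tool mm [-39.5   4.5 128.3] [ 0.5567 -0.0406  0.072 ]
plate outer in tool [  7.9  41.8 113.3]
```

```bash
python3 -m crank '{"offset":[[3,3,20],[0,0,30],[0,0,30],[0,0,25],[0,0,20],[0,0,15],[0,0,7],[0,0,0],[0,0,0]],"turn":[[0,0,0],[0,0,0],[0,0,0],[0,0,0],[0,0,0],[0,0,0],[0,0,0],[0,0,0],[0,0,0]]}' 0.38; python3 -m crank '{"offset":[[0,0,0],[0,0,0],[0,0,0],[0,0,0],[0,0,0],[0,0,0]],"turn":[[0,0,0],[0,0,0],[0,0,0],[0,0,0],[0,0,0],[0,0,0]]}' 0
```

```text
time: 21.75
eef_pos: [0.5598, 0.0017, 0.054]
ee_rot: [[0.096, 0.995, 0.001], [0.995, -0.096, 0.0], [0.0, 0.001, -1.0]]
wrist_force: [0.2, -0.2, 1.0]
grip_width: 0.0328
grasp_force: 0.0
time: 22.5
eef_pos: [0.5599, 0.0017, 0.0541]
ee_rot: [[0.096, 0.995, 0.001], [0.995, -0.096, 0.0], [0.0, 0.001, -1.0]]
wrist_force: [0.2, 0.2, 6.5]
grip_width: 0.0077
grasp_force: 58.8
```

```bash
python3 -m crank '{"offset":[[0,-6,0],[0,-12,0],[0,-15,0],[0,-15,0],[0,-15,0],[0,-15,0],[0,-10,0],[0,-7,0],[0,-3,0],[0,0,0],[0,0,0]],"turn":[[0,0,0],[0,0,0],[0,0,0],[0,0,0],[0,0,0],[0,0,0],[0,0,0],[0,0,0],[0,0,0],[0,0,0],[0,0,0]]}' 0
python3 - <<'E'
from h import *
for n in ["side","scene"]:
    c=shot(n)
    for k in ["drawer_handle","red_dish","cream_dish","drawer_unit"]: print(n,k,spots(n,c,k)[:3])
E
```

```text
time: 23.88
eef_pos: [0.4615, 0.0111, 0.054]
ee_rot: [[0.096, 0.995, 0.001], [0.995, -0.096, 0.0], [0.0, 0.001, -1.0]]
wrist_force: [-1.0, -1.1, 10.6]
grip_width: 0.0074
grasp_force: 59.9
side drawer_handle [(0.57, [0.4575, 0.0095, 0.0716])]
side red_dish [(0.72, [0.5518, -0.0528, 0.019]), (0.47, [0.6631, -0.2104, -0.0031])]
side cream_dish [(0.74, [0.5576, 0.0581, 0.0233])]
side drawer_unit [(0.81, [0.6631, -0.0087, -0.0021])]
scene drawer_handle [(0.97, [0.4609, 0.0065, 0.0702])]
scene red_dish [(0.66, [0.5536, -0.0551, 0.019]), (0.65, [0.538, -0.1714, -0.0025]), (0.48, [0.6626, -0.213, -0.0029])]
scene cream_dish [(0.61, [0.5622, 0.0539, 0.0146])]
scene drawer_unit [(0.64, [0.6664, -0.0152, -0.0032])]
```

```bash
python3 -m crank '{"offset":[[0,-2,0],[0,-2,0],[0,0,0],[0,0,0]],"turn":[[0,0,0],[0,0,0],[0,0,0],[0,0,0]]}' 0
```

```text
time: 24.88
eef_pos: [0.4596, 0.0113, 0.054]
ee_rot: [[0.096, 0.995, 0.004], [0.995, -0.096, 0.0], [0.001, 0.004, -1.0]]
wrist_force: [5.6, -1.2, 2.2]
grip_width: 0.008
grasp_force: 59.1
```

```bash
python3 -m crank '{"offset":[[0,0,0],[0,0,0],[0,0,0],[0,0,-15],[0,0,-30],[0,0,-35],[0,0,-35],[0,0,-30],[0,0,0]],"turn":[[0,0,0],[0,0,0],[0,0,0],[0,0,0],[0,0,0],[0,0,0],[0,0,0],[0,0,0],[0,0,0]]}' 0.38; python3 -m crank '{"offset":[[-15,20,0],[-25,35,0],[-20,35,0],[0,5,0],[0,0,0],[0,0,0],[0,0,0],[0,0,0],[0,0,0],[0,0,0],[0,0,0],[0,0,0]],"turn":[[0,0,0],[0,0,-10],[0,0,-10],[0,0,-10],[0,0,-10],[0,0,-10],[0,0,-10],[0,0,-10],[0,0,-10],[0,0,-10],[0,0,0],[0,0,0]]}' 0.9
python3 - <<'E'
from h import *
for n in ["side","wrist","scene"]:
    c=shot(n,n+"4.png")
    for k in ["drawer_handle","red_dish","cream_dish","pan"]: print(n,k,spots(n,c,k)[:3])
o=r.get_obs();print(o["joint_pos"])
E
```

```text
time: 26.0
eef_pos: [0.4591, 0.0116, 0.2013]
ee_rot: [[0.096, 0.995, 0.005], [0.995, -0.096, 0.001], [0.001, 0.005, -1.0]]
wrist_force: [0.1, 0.4, 0.2]
grip_width: 0.0324
grasp_force: 0.0
time: 27.5
eef_pos: [0.5496, -0.0497, 0.198]
ee_rot: [[-0.995, 0.1, -0.001], [0.1, 0.995, 0.0], [0.001, -0.0, -1.0]]
wrist_force: [0.0, 0.3, -0.5]
grip_width: 0.0768
grasp_force: 0.0
side drawer_handle [(0.83, [0.4587, 0.0118, 0.0689])]
side red_dish [(0.55, [0.5511, -0.0566, 0.021]), (0.42, [0.6599, -0.2081, -0.0016])]
side cream_dish [(0.44, [0.5473, -0.0551, 0.0208])]
side pan [(0.7, [0.4913, -0.3356, 0.0522])]
wrist drawer_handle [(0.78, [0.4556, 0.0098, 0.0749])]
wrist red_dish [(0.92, [0.5481, -0.0515, 0.0169]), (0.87, [0.6621, -0.2148, 0.0044]), (0.74, [0.5368, -0.1774, -0.0011])]
wrist cream_dish [(0.93, [0.5617, 0.0552, 0.0221]), (0.42, [0.7129, 0.1673, -0.0038])]
wrist pan []
scene drawer_handle [(0.77, [0.4609, 0.0099, 0.0721])]
scene red_dish [(0.73, [0.6611, -0.213, -0.0004]), (0.7, [0.5373, -0.1723, 0.0005]), (0.66, [0.549, -0.0574, 0.0191])]
scene cream_dish [(0.48, [0.5589, 0.0561, 0.014])]
scene pan [(0.76, [0.4943, -0.3351, 0.0539])]
[ 0.14186936  0.32804506 -0.17529763  1.80570956  0.0662547   1.01342537
  1.41545521]
```

View pics/wrist4.png

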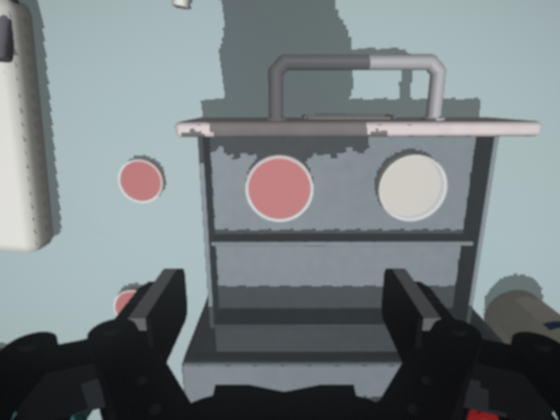

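The drawer is out. The red dish is at (279,188) and the cream dish at (411,187). I measure the dish in the tool frame.

Run:
```python
from h import *
o=r.get_obs();R=np.array(o["ee_rot"]);p=np.array(o["eef_pos"])
c=shot("wrist")
for d in outline_of("wrist","red_dish")+outline_of("wrist","cream_dish"):
    q=d["pixels"].astype(np.uint8);k=max(cv2.findContours(q,0,1)[0],key=cv2.contourArea)
    (u,v),rad=cv2.minEnclosingCircle(k); w=ray(c,u,v,.032); print(d["conf"],u,v,rad,w,(R.T@(w-p)*1000).round(1))
print("side walls,plate back,divider",[(R.T@(ray(c,u,v,z)-p)*1000).round(1) for u,v,z in [(203,200,.048),(480,200,.048),(360,133,.087),(360,236,.048)]])
```

```text
0.87 279.4632568359375 186.7668914794922 34.714298248291016 [ 0.5474 -0.0528  0.032 ] [  2.3  -3.5 166.3]
0.86 141.7685089111328 178.4297332763672 24.204008102416992 [ 0.5292 -0.1663  0.032 ] [   9.5 -118.2  166.3]
0.64 127.0 299.5 17.414173126220703 [ 0.6392 -0.2026  0.032 ] [-103.5 -143.8  166.3]
0.56 411.56390380859375 185.7669219970703 36.50456237792969 [0.5572 0.0575 0.032 ] [  3.1 107.3 166.3]
side walls,plate back,divider [array([ -5. , -64.8, 150.3]), array([ -5.1, 157.8, 150.3]), array([ 51.1,  50.7, 111.3]), array([-35.7,  63.1, 150.3])]
```

```bash
python3 -m crank '{"offset":[[1,-4,20],[0,0,30],[0,0,30],[0,0,30],[0,0,25],[0,0,20],[0,0,14],[0,0,6],[0,0,4],[0,0,0],[0,0,0]],"turn":[[0,0,0],[0,0,0],[0,0,0],[0,0,0],[0,0,0],[0,0,0],[0,0,0],[0,0,0],[0,0,0],[0,0,0],[0,0,0]]}' 0.9; python3 -m crank '{"offset":[[0,0,0],[0,0,0],[0,0,0],[0,0,0],[0,0,0],[0,0,0]],"turn":[[0,0,0],[0,0,0],[0,0,0],[0,0,0],[0,0,0],[0,0,0]]}' 0
```

```text
time: 29.78
eef_pos: [0.549, -0.0535, 0.0198]
ee_rot: [[-0.995, 0.096, 0.001], [0.096, 0.995, -0.0], [-0.001, 0.0, -1.0]]
wrist_force: [-0.0, 0.6, 0.3]
grip_width: 0.0772
grasp_force: 0.0
time: 30.52
eef_pos: [0.5495, -0.0535, 0.0204]
ee_rot: [[-0.995, 0.096, 0.002], [0.096, 0.995, -0.0], [-0.002, 0.0, -1.0]]
wrist_force: [-0.3, 0.3, 6.5]
grip_width: 0.0552
grasp_force: 62.4
```

```bash
python3 -m crank '{"offset":[[0,0,-5],[0,0,-10],[0,0,-20],[0,0,-30],[0,0,-30],[0,0,-25],[0,0,0],[0,0,0]],"turn":[[0,0,0],[0,0,0],[0,0,0],[0,0,0],[0,0,0],[0,0,0],[0,0,0],[0,0,0]]}' 0
python3 - <<'E'
from h import *
for n in ["side","scene","wrist"]:
    c=shot(n,n+"5.png")
    for k in ["red_dish","pan","cream_dish"]: print(n,k,spots(n,c,k)[:3])
E
```

```text
time: 31.52
eef_pos: [0.5481, -0.0535, 0.139]
ee_rot: [[-0.995, 0.096, -0.0], [0.096, 0.995, -0.0], [0.0, -0.0, -1.0]]
wrist_force: [0.6, 0.1, -0.7]
grip_width: 0.0554
grasp_force: 63.3
side red_dish [(0.61, [0.6616, -0.2093, -0.0014]), (0.51, [0.5482, -0.0535, 0.1387])]
side pan [(0.81, [0.4916, -0.3326, 0.0543]), (0.27, [0.6647, -0.0107, 0.001])]
side cream_dish []
scene red_dish [(0.73, [0.5372, -0.172, -0.0027]), (0.68, [0.5521, -0.0561, 0.1367]), (0.44, [0.6604, -0.2122, -0.003])]
scene pan [(0.89, [0.4898, -0.3356, 0.0525])]
scene cream_dish [(0.62, [0.5615, 0.0566, 0.0177]), (0.42, [0.4929, -0.3343, 0.0522])]
wrist red_dish [(0.97, [0.5354, -0.1745, -0.0016]), (0.73, [0.5486, -0.0497, 0.1357]), (0.73, [0.6621, -0.2101, 0.0018])]
wrist pan []
wrist cream_dish [(0.85, [0.5607, 0.0564, 0.0225])]
```

View pics/side5.png

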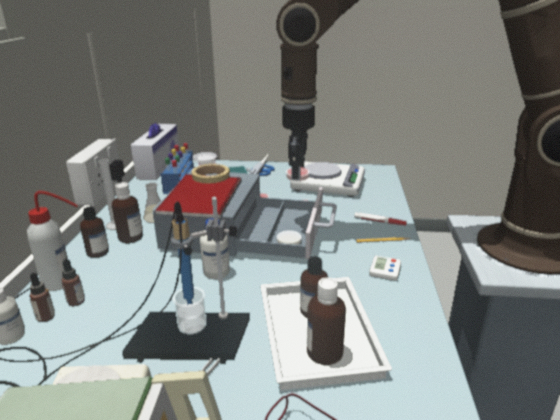

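The dish is held level at about (297,172) in the side view. I carry it over to the pan.

```bash
python3 -m crank '{"offset":[[1,-10,0],[2,-20,0],[3,-30,0],[3,-35,0],[4,-35,0],[4,-35,0],[4,-35,0],[4,-35,0],[3,-25,0],[2,-15,0],[1,-10,0],[0,0,0]],"turn":[[0,0,0],[0,0,0],[0,0,0],[0,0,0],[0,0,0],[0,0,0],[0,0,0],[0,0,0],[0,0,0],[0,0,0],[0,0,0],[0,0,0]]}' 0; python3 -m crank '{"offset":[[0,0,20],[0,0,20],[0,0,15],[0,0,0],[0,0,0]],"turn":[[0,0,0],[0,0,0],[0,0,0],[0,0,0],[0,0,0]]}' 0
python3 - <<'E'
from h import *
for n in ["side","scene","wrist"]:
    c=shot(n,n+"6.png")
    for k in ["red_dish","pan"]: print(n,k,spots(n,c,k)[:3])
E
```

```text
time: 33.62
eef_pos: [0.4903, -0.3344, 0.1392]
ee_rot: [[-0.995, 0.096, -0.0], [0.096, 0.995, 0.0], [0.0, 0.0, -1.0]]
wrist_force: [0.3, 0.0, 0.1]
grip_width: 0.055
grasp_force: 63.3
time: 34.25
eef_pos: [0.4909, -0.3341, 0.0848]
ee_rot: [[-0.995, 0.095, 0.001], [0.095, 0.995, -0.0], [-0.001, -0.0, -1.0]]
wrist_force: [0.5, 0.1, -0.5]
grip_width: 0.0554
grasp_force: 63.3
side red_dish [(0.63, [0.4952, -0.3366, 0.0835]), (0.41, [0.66, -0.2108, -0.003])]
side pan [(0.62, [0.4899, -0.3365, 0.0517])]
scene red_dish [(0.64, [0.4962, -0.3362, 0.0828]), (0.58, [0.5397, -0.173, -0.0008])]
scene pan [(0.77, [0.4947, -0.3348, 0.0539])]
wrist red_dish [(0.92, [0.5326, -0.1805, -0.005]), (0.67, [0.6611, -0.2133, 0.0053]), (0.63, [0.4851, -0.3293, 0.0779])]
wrist pan []
```

View pics/wrist6.png

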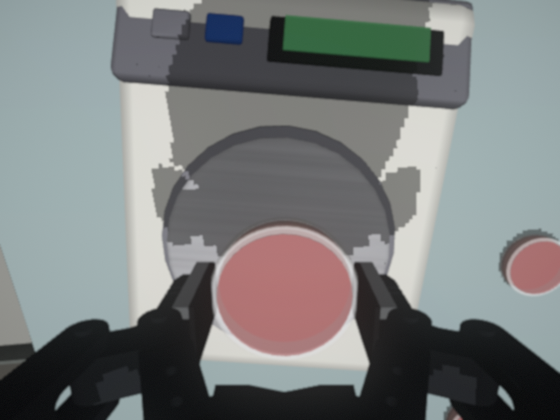

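Run:
```python
from h import *
c=shot("wrist"); o=r.get_obs(); R=np.array(o["ee_rot"]);p=np.array(o["eef_pos"])
f=lambda u,v,z:(R.T@(ray(c,u,v,z)-p)*1000).round(1)
print("pan top,left,right",f(279,127,.052),f(163,235,.052),f(395,235,.052)); print("dish",f(285,290,.098))
```

```text
pan top,left,right [60.2 -1.9 32.4] [  8.2 -59.2  32.4] [ 8.2 55.1 32.4]
dish [  2.8   0.8 -13.6]
```

The dish is held level over the pan, about 3 mm off centre. I correct and lower.

```bash
python3 -m crank '{"offset":[[2,-2,10],[0,0,10],[0,0,7],[0,0,4],[0,0,0],[0,0,0]],"turn":[[0,0,0],[0,0,0],[0,0,0],[0,0,0],[0,0,0],[0,0,0]]}' 0
```

```text
time: 35.5
eef_pos: [0.4884, -0.336, 0.0534]
ee_rot: [[-0.995, 0.096, 0.0], [0.096, 0.995, -0.0], [-0.0, -0.0, -1.0]]
wrist_force: [0.9, -0.7, 0.1]
grip_width: 0.0549
grasp_force: 63.3
```

```bash
python3 -m crank '{"offset":[[0,0,1],[0,0,0]],"turn":[[0,0,0],[0,0,0]]}' 0; python3 -m crank '{"offset":[[0,0,0],[0,0,0],[0,0,0],[0,0,0],[0,0,0],[0,0,-10],[0,0,-25],[0,0,-30],[0,0,-30],[0,0,-20],[0,0,0],[0,0,0]],"turn":[[0,0,0],[0,0,0],[0,0,0],[0,0,0],[0,0,0],[0,0,0],[0,0,0],[0,0,0],[0,0,0],[0,0,0],[0,0,0],[0,0,0]]}' 0.9
python3 - <<'E'
from h import *
for n in ["side","scene","wrist"]:
    c=shot(n,n+"7.png")
    for k in ["red_dish","pan"]: print(n,k,spots(n,c,k)[:3])
E
```

```text
time: 35.75
eef_pos: [0.4884, -0.336, 0.0524]
ee_rot: [[-0.995, 0.096, 0.0], [0.096, 0.995, -0.0], [-0.0, -0.0, -1.0]]
wrist_force: [0.1, -0.1, 0.7]
grip_width: 0.0553
grasp_force: 63.4
time: 37.25
eef_pos: [0.4879, -0.3357, 0.1669]
ee_rot: [[-0.995, 0.096, -0.001], [0.096, 0.995, 0.0], [0.001, 0.0, -1.0]]
wrist_force: [-0.1, -0.1, 0.2]
grip_width: 0.0765
grasp_force: 0.0
side red_dish [(0.59, [0.488, -0.3336, 0.0542]), (0.4, [0.6611, -0.2113, -0.0008])]
side pan [(0.79, [0.4945, -0.3327, 0.0507])]
scene red_dish [(0.84, [0.4924, -0.3379, 0.0482]), (0.67, [0.5398, -0.172, 0.0015])]
scene pan [(0.7, [0.4941, -0.3334, 0.054])]
wrist red_dish [(0.8, [0.5332, -0.1774, -0.0009]), (0.68, [0.4868, -0.3332, 0.0507])]
wrist pan []
```

View pics/wrist7.png

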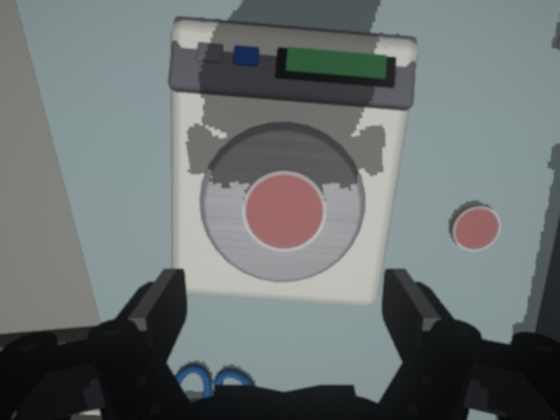

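The dish rests flat near the pan centre (dish (285,210), pan (283,202), part of which is parallax). Back to the handle.

```bash
python3 -m crank '{"offset":[[2,10,-15],[4,20,-18],[6,33,0],[6,35,0],[6,35,0],[6,35,0],[6,35,0],[6,35,0],[6,35,0],[6,33,0],[5,25,0],[3,12,0]],"turn":[[0,0,0],[0,0,0],[0,0,0],[0,0,0],[0,0,0],[0,0,0],[0,0,0],[0,0,0],[0,0,0],[0,0,0],[0,0,0],[0,0,0]]}' 0.9; python3 -m crank '{"offset":[[0,0,0],[0,0,0],[0,0,0],[0,0,0],[0,0,0],[0,0,0],[0,0,0],[0,0,0],[0,0,0],[0,0,0],[0,0,0]],"turn":[[0,0,10],[0,0,10],[0,0,10],[0,0,10],[0,0,10],[0,0,10],[0,0,10],[0,0,10],[0,0,10],[0,0,0],[0,0,0]]}' 0.38
python3 - <<'E'
from h import *
c=shot("wrist","wrist8.png"); o=r.get_obs(); R=np.array(o["ee_rot"]);p=np.array(o["eef_pos"])
q=outline_of("wrist","drawer_handle")[0]["pixels"]
print([(v,np.nonzero(q[v])[0][[0,-1]].tolist()) for v in range(60,300,40) if q[v].any()])
print(R.T@(np.array([.4596,.0113,.054])-p)*1000)
for n in ["side","scene"]:
    c=shot(n); print(spots(n,c,"drawer_handle"))
E
```

```text
time: 39.2
eef_pos: [0.4593, 0.0132, 0.2013]
ee_rot: [[-0.996, 0.094, 0.001], [0.094, 0.996, 0.0], [-0.001, 0.0, -1.0]]
wrist_force: [0.5, -0.9, 0.8]
grip_width: 0.0765
grasp_force: 0.0
time: 40.58
eef_pos: [0.4595, 0.0113, 0.2006]
ee_rot: [[0.092, 0.996, 0.0], [0.996, -0.092, -0.0], [-0.0, 0.0, -1.0]]
wrist_force: [-0.0, -0.1, -0.8]
grip_width: 0.0324
grasp_force: 0.0
[(60, [334, 559]), (100, [333, 559]), (140, [279, 559]), (180, [279, 559]), (220, [279, 550]), (260, [279, 543])]
[4.30829968e-02 1.57132807e-01 1.46484526e+02]
[(0.76, [0.4567, 0.0115, 0.0727]), (0.72, [0.4898, -0.337, 0.0516])]
[(0.81, [0.4625, 0.0074, 0.0689]), (0.48, [0.4688, 0.3951, 0.0008])]
```

View pics/wrist8.png

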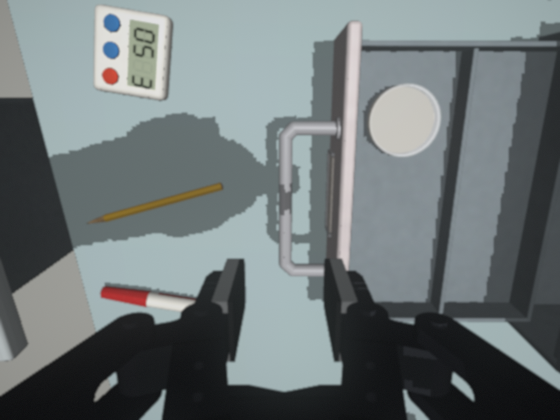

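The handle bar (column about 286) is centred between the fingers and the cream dish is in place at (404,120). I descend, grip and push the drawer shut.

```bash
python3 -m crank '{"offset":[[0,0,20],[0,0,30],[0,0,30],[0,0,25],[0,0,20],[0,0,14],[0,0,7],[0,0,0],[0,0,0]],"turn":[[0,0,0],[0,0,0],[0,0,0],[0,0,0],[0,0,0],[0,0,0],[0,0,0],[0,0,0],[0,0,0]]}' 0.38; python3 -m crank '{"offset":[[0,0,0],[0,0,0],[0,0,0],[0,0,0],[0,0,0],[0,0,0]],"turn":[[0,0,0],[0,0,0],[0,0,0],[0,0,0],[0,0,0],[0,0,0]]}' 0;  python3 -m crank '{"offset":[[0,5,0],[0,10,0],[0,17,0],[0,20,0],[0,20,0],[0,20,0],[0,20,0],[0,17,0],[0,12,0],[0,8,0],[0,4,0],[0,0,0]],"turn":[[0,0,0],[0,0,0],[0,0,0],[0,0,0],[0,0,0],[0,0,0],[0,0,0],[0,0,0],[0,0,0],[0,0,0],[0,0,0],[0,0,0]]}' 0
```

```text
time: 42.0
eef_pos: [0.4598, 0.0115, 0.0549]
ee_rot: [[0.096, 0.995, 0.001], [0.995, -0.096, 0.0], [0.0, 0.001, -1.0]]
wrist_force: [1.0, 0.2, -0.5]
grip_width: 0.0326
grasp_force: 0.0
time: 42.75
eef_pos: [0.46, 0.0114, 0.0549]
ee_rot: [[0.096, 0.995, 0.001], [0.995, -0.096, 0.0], [0.0, 0.001, -1.0]]
wrist_force: [-0.8, 0.4, 5.9]
grip_width: 0.0078
grasp_force: 58.7
time: 44.25
eef_pos: [0.6128, -0.0032, 0.055]
ee_rot: [[0.096, 0.995, 0.002], [0.995, -0.096, 0.0], [0.0, 0.002, -1.0]]
wrist_force: [1.7, -0.1, 4.1]
grip_width: 0.0078
grasp_force: 58.8
```

Moved 153 mm and no stop yet, so I push further in small steps.

```bash
python3 -m crank '{"offset":[[0,3,0],[0,3,0],[0,2,0],[0,1,0],[0,0,0],[0,0,0]],"turn":[[0,0,0],[0,0,0],[0,0,0],[0,0,0],[0,0,0],[0,0,0]]}' 0
```

```text
time: 45.0
eef_pos: [0.6189, -0.0039, 0.055]
ee_rot: [[0.096, 0.995, -0.003], [0.995, -0.096, 0.0], [-0.0, -0.003, -1.0]]
wrist_force: [-7.8, 0.6, 12.4]
grip_width: 0.008
grasp_force: 59.8
```

```bash
python3 -m crank '{"offset":[[0,0,0],[0,0,0],[0,0,0],[0,0,-15],[0,0,-30],[0,0,-35],[0,0,-40],[0,0,-35],[0,0,0],[0,0,0]],"turn":[[0,0,0],[0,0,0],[0,0,0],[0,0,0],[0,0,0],[0,0,0],[0,0,0],[0,0,0],[0,0,-5.5],[0,0,0]]}' 0.38; python3 -m crank '{"offset":[[15,-8,0],[25,-12,0],[30,-13,0],[30,-13,0],[30,-13,0],[30,-13,0],[30,-13,0],[30,-13,0],[30,-13,0],[25,-9,0],[15,-5,0],[0,0,0]],"turn":[[0,0,0],[0,0,0],[0,0,0],[0,0,0],[0,0,0],[0,0,0],[0,0,0],[0,0,0],[0,0,0],[0,0,0],[0,0,0],[0,0,0]]}' 1
python3 - <<'E'
from h import *
for n in ["side","scene","wrist"]:
    c=shot(n,n+"9.png")
    for k in ["amber_small","amber_big","drawer_handle","drawer_unit","red_dish"]: print(n,k,spots(n,c,k)[:2])
E
```

```text
time: 46.25
eef_pos: [0.621, -0.0042, 0.21]
ee_rot: [[0.001, 1.0, 0.002], [1.0, -0.001, 0.0], [0.0, 0.002, -1.0]]
wrist_force: [-1.5, -0.7, -1.0]
grip_width: 0.0327
grasp_force: 0.0
time: 47.75
eef_pos: [0.4947, 0.2871, 0.209]
ee_rot: [[-0.002, 1.0, -0.001], [1.0, 0.002, 0.0], [0.0, -0.001, -1.0]]
wrist_force: [0.2, -0.3, -0.1]
grip_width: 0.0855
grasp_force: 0.0
side amber_small [(0.68, [0.4981, 0.2851, 0.001])]
side amber_big [(0.73, [0.4728, 0.3907, -0.0004])]
side drawer_handle [(0.87, [0.6158, -0.0033, 0.0723])]
side drawer_unit [(0.56, [0.6643, -0.0109, -0.0038])]
side red_dish [(0.45, [0.5359, -0.1788, -0.0004]), (0.44, [0.6155, -0.0044, 0.0678])]
scene amber_small [(0.82, [0.4967, 0.2877, 0.0052])]
scene amber_big [(0.6, [0.4691, 0.3925, -0.0001])]
scene drawer_handle [(0.72, [0.6184, -0.0109, 0.0714])]
scene drawer_unit [(0.66, [0.6662, -0.0134, -0.0045])]
scene red_dish [(0.92, [0.4894, -0.3366, 0.0503]), (0.61, [0.6602, -0.2142, -0.0022])]
wrist amber_small [(0.66, [0.4961, 0.2882, 0.0047])]
wrist amber_big [(0.91, [0.4713, 0.3928, 0.0071])]
wrist drawer_handle []
wrist drawer_unit []
wrist red_dish []
```

View pics/scene9.png

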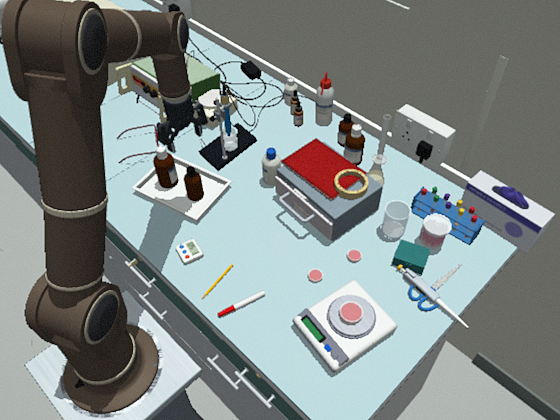

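The drawer is shut (handle (295,212)), the dish is on the pan (350,312) and both bottles are in the tray. I pick up amber_small.

```bash
python3 -m crank '{"offset":[[0,0,30],[0,0,30],[0,0,25],[0,0,18],[0,0,10],[0,0,0],[0,0,0]],"turn":[[0,0,0],[0,0,0],[0,0,0],[0,0,0],[0,0,0],[0,0,0],[0,0,0]]}' 1; python3 -m crank '{"offset":[[0,0,0],[0,0,0],[0,0,0],[0,0,0],[0,0,0],[0,0,0],[0,0,0],[0,0,-10],[0,0,-25],[0,0,-25],[0,0,0],[0,0,0]],"turn":[[0,0,0],[0,0,0],[0,0,0],[0,0,0],[0,0,0],[0,0,0],[0,0,0],[0,0,0],[0,0,0],[0,0,0],[0,0,0],[0,0,0]]}' 0
```

```text
time: 49.52
eef_pos: [0.4961, 0.2862, 0.0971]
ee_rot: [[0.0, 1.0, 0.001], [1.0, -0.0, 0.001], [0.001, 0.001, -1.0]]
wrist_force: [-0.1, -0.4, 0.6]
grip_width: 0.0853
grasp_force: 0.0
time: 51.02
eef_pos: [0.4953, 0.2854, 0.1555]
ee_rot: [[0.0, 1.0, -0.001], [1.0, -0.0, -0.001], [-0.001, -0.001, -1.0]]
wrist_force: [0.4, -0.1, -2.8]
grip_width: 0.0288
grasp_force: 50.3
```

```bash
python3 -m crank '{"offset":[[-15,0,0],[-30,-1,0],[-35,0,0],[-35,0,0],[-35,-1,0],[-35,0,0],[-35,0,0],[-35,-1,0],[-35,0,0],[-25,0,0],[-14.5,0,0],[0,0,0]],"turn":[[0,0,0],[0,0,0],[0,0,0],[0,0,0],[0,0,0],[0,0,0],[0,0,0],[0,0,0],[0,0,0],[0,0,0],[0,0,0],[0,0,0]]}' 0; python3 -m crank '{"offset":[[0,0,15],[0,0,15],[0,0,15],[0,0,8],[0,0,4],[0,0,0],[0,0,0]],"turn":[[0,0,0],[0,0,0],[0,0,0],[0,0,0],[0,0,0],[0,0,0],[0,0,0]]}' 0
python3 - <<'E'
from h import *
for n in ["side","scene"]:
    c=shot(n); print(n,spots(n,c,"amber_small")[:2])
E
```

```text
time: 52.52
eef_pos: [0.4921, -0.0447, 0.1559]
ee_rot: [[0.002, 1.0, -0.001], [1.0, -0.002, -0.0], [-0.0, -0.001, -1.0]]
wrist_force: [0.2, 0.6, -2.5]
grip_width: 0.0289
grasp_force: 50.2
time: 53.4
eef_pos: [0.493, -0.0437, 0.0997]
ee_rot: [[0.0, 1.0, 0.001], [1.0, -0.0, -0.0], [-0.0, 0.001, -1.0]]
wrist_force: [0.4, -0.0, -2.3]
grip_width: 0.0293
grasp_force: 50.3
side [(0.74, [0.4907, -0.0382, 0.0039])]
scene [(0.6, [0.4931, -0.0379, 0.0055])]
```

```bash
python3 -m crank '{"offset":[[-3,0,2],[0,0,1],[0,0,1],[0,0,1],[0,0,0],[0,0,0]],"turn":[[0,0,0],[0,0,0],[0,0,0],[0,0,0],[0,0,0],[0,0,0]]}' 0
```

```text
time: 54.35
eef_pos: [0.4927, -0.0466, 0.0943]
ee_rot: [[-0.0, 1.0, 0.0], [1.0, 0.0, 0.0], [0.0, 0.0, -1.0]]
wrist_force: [-0.1, 0.0, -1.9]
grip_width: 0.0288
grasp_force: 50.3
```

```bash
python3 -m crank '{"offset":[[0,0,1],[0,0,0.5],[0,0,0]],"turn":[[0,0,0],[0,0,0],[0,0,0]]}' 0;  python3 -m crank '{"offset":[[0,0,0],[0,0,0],[0,0,0],[0,0,0],[0,0,0],[0,0,-20],[0,0,-30],[0,0,-35],[0,0,-35],[0,0,0],[0,0,0]],"turn":[[0,0,0],[0,0,0],[0,0,0],[0,0,0],[0,0,0],[0,0,0],[0,0,0],[0,0,0],[0,0,0],[0,0,0],[0,0,0]]}' 1
python3 - <<'E'
from h import *
for n in ["side","scene","wrist"]:
    c=shot(n,n+"10.png"); print(n,spots(n,c,"amber_small")[:2],spots(n,c,"amber_big")[:2])
E
```

```text
time: 54.72
eef_pos: [0.493, -0.0463, 0.0933]
ee_rot: [[-0.0, 1.0, 0.001], [1.0, 0.0, 0.0], [0.0, 0.001, -1.0]]
wrist_force: [-1.2, 0.7, 5.1]
grip_width: 0.029
grasp_force: 53.1
time: 56.1
eef_pos: [0.4922, -0.0466, 0.2123]
ee_rot: [[-0.0, 1.0, -0.001], [1.0, 0.0, -0.0], [-0.0, -0.001, -1.0]]
wrist_force: [-0.6, -0.3, -0.2]
grip_width: 0.0855
grasp_force: 0.0
side [(0.55, [0.4957, -0.0451, -0.0011])] [(0.79, [0.4761, 0.3895, 0.0018])]
scene [(0.76, [0.4921, -0.0424, -0.0011])] [(0.88, [0.4701, 0.3943, 0.0031])]
wrist [(0.98, [0.4955, -0.0411, 0.0034])] []
```

amber_small is back to within about 2–3 mm. Now amber_big.

```bash
python3 -m crank '{"offset":[[20,0,0],[40,-2,0],[40,-2,0],[40,-2,0],[40,-2,0],[40,-2,0],[40,-2,0],[40,-2,0],[45,-2,0],[45,-2,0],[32,-1.5,0],[18,-1,0]],"turn":[[0,0,0],[0,0,0],[0,0,0],[0,0,0],[0,0,0],[0,0,0],[0,0,0],[0,0,0],[0,0,0],[0,0,0],[0,0,0],[0,0,0]]}' 1; python3 -m crank '{"offset":[[0,0,0],[0,0,25],[0,0,25],[0,0,22],[0,0,14],[0,0,5],[0,0,0],[0,0,0]],"turn":[[0,0,0],[0,0,0],[0,0,0],[0,0,0],[0,0,0],[0,0,0],[0,0,0],[0,0,0]]}' 1; python3 -m crank '{"offset":[[0,0,0],[0,0,0],[0,0,0],[0,0,0],[0,0,0],[0,0,0],[0,0,0],[0,0,-10],[0,0,-25],[0,0,-25],[0,0,0],[0,0,0]],"turn":[[0,0,0],[0,0,0],[0,0,0],[0,0,0],[0,0,0],[0,0,0],[0,0,0],[0,0,0],[0,0,0],[0,0,0],[0,0,0],[0,0,0]]}' 0
```

```text
time: 58.05
eef_pos: [0.4715, 0.3951, 0.2124]
ee_rot: [[-0.002, 1.0, -0.001], [1.0, 0.002, 0.0], [0.0, -0.001, -1.0]]
wrist_force: [0.5, -1.3, -0.4]
grip_width: 0.0851
grasp_force: 0.0
time: 59.05
eef_pos: [0.4726, 0.3936, 0.1227]
ee_rot: [[0.0, 1.0, 0.001], [1.0, -0.0, 0.001], [0.001, 0.001, -1.0]]
wrist_force: [-1.0, -0.7, 0.7]
grip_width: 0.0852
grasp_force: 0.0
time: 60.55
eef_pos: [0.4718, 0.3928, 0.1808]
ee_rot: [[0.0, 1.0, -0.001], [1.0, -0.0, -0.001], [-0.001, -0.001, -1.0]]
wrist_force: [-0.2, 0.4, -3.3]
grip_width: 0.0326
grasp_force: 52.0
```

```bash
python3 -m crank '{"offset":[[-15,2,0],[-30,4,0],[-35,4,0],[-35,4,0],[-35,4,0],[-35,4,0],[-35,4,0],[-35,4,0],[-35,4,0],[-30,4,0],[-21,2,0],[0,0,0]],"turn":[[0,0,0],[0,0,0],[0,0,0],[0,0,0],[0,0,0],[0,0,0],[0,0,0],[0,0,0],[0,0,0],[0,0,0],[0,0,0],[0,0,0]]}' 0; python3 -m crank '{"offset":[[0,0,15],[0,0,15],[0,0,15],[0,0,8],[0,0,4],[0,0,0],[0,0,0]],"turn":[[0,0,0],[0,0,0],[0,0,0],[0,0,0],[0,0,0],[0,0,0],[0,0,0]]}' 0
python3 - <<'E'
from h import *
for n in ["side","scene"]:
    c=shot(n); print(n,spots(n,c,"amber_big")[:2])
E
```

```text
time: 62.05
eef_pos: [0.5115, 0.0493, 0.181]
ee_rot: [[0.004, 1.0, -0.001], [1.0, -0.004, -0.001], [-0.001, -0.001, -1.0]]
wrist_force: [0.8, 0.1, -2.8]
grip_width: 0.0321
grasp_force: 52.0
time: 62.92
eef_pos: [0.5125, 0.0524, 0.1252]
ee_rot: [[0.0, 1.0, 0.001], [1.0, -0.0, 0.0], [0.0, 0.001, -1.0]]
wrist_force: [-1.1, -0.7, -2.3]
grip_width: 0.0323
grasp_force: 52.1
side [(0.84, [0.5144, 0.0499, 0.0054]), (0.54, [0.4915, -0.3345, 0.0531])]
scene [(0.93, [0.5113, 0.053, 0.0053])]
```

```bash
python3 -m crank '{"offset":[[0,0,2],[0,0,2],[0,0,1],[0,0,1],[0,0,0.5],[0,0,0]],"turn":[[0,0,0],[0,0,0],[0,0,0],[0,0,0],[0,0,0],[0,0,0]]}' 0
```

```text
time: 63.88
eef_pos: [0.5124, 0.0522, 0.1187]
ee_rot: [[0.0, 1.0, 0.001], [1.0, -0.0, -0.0], [-0.0, 0.001, -1.0]]
wrist_force: [-0.8, -1.4, 3.1]
grip_width: 0.0323
grasp_force: 54.2
```

Contact. I release and back off upward.

```bash
python3 -m crank '{"offset":[[0,0,0],[0,0,0],[0,0,0],[0,0,0],[0,0,0],[0,0,-20],[0,0,-30],[0,0,-35],[0,0,-35],[0,0,-30],[0,0,0],[0,0,0]],"turn":[[0,0,0],[0,0,0],[0,0,0],[0,0,0],[0,0,0],[0,0,0],[0,0,0],[0,0,0],[0,0,0],[0,0,0],[0,0,0],[0,0,0]]}' 1
python3 - <<'E'
from h import *
for n in ["side","scene","wrist"]:
    c=shot(n,n+"11.png")
    for k in ["amber_small","amber_big","white_bottle","drawer_handle","red_dish","pan"]: print(n,k,spots(n,c,k)[:2])
E
```

```text
time: 65.38
eef_pos: [0.5117, 0.0523, 0.2676]
ee_rot: [[-0.0, 1.0, -0.001], [1.0, 0.0, -0.0], [-0.0, -0.001, -1.0]]
wrist_force: [1.2, 0.0, -0.8]
grip_width: 0.0856
grasp_force: 0.0
side amber_small [(0.94, [0.4931, -0.0455, -0.0001])]
side amber_big [(0.73, [0.5146, 0.0494, -0.0041])]
side white_bottle [(0.92, [0.7063, 0.1643, -0.0016]), (0.4, [0.664, -0.0101, -0.0034])]
side drawer_handle [(0.69, [0.6157, -0.0062, 0.0698])]
side red_dish [(0.53, [0.705, 0.1652, 0.0015]), (0.43, [0.4861, -0.3372, 0.053])]
side pan [(0.61, [0.4916, -0.3339, 0.0537])]
scene amber_small [(0.77, [0.4912, -0.042, -0.001]), (0.45, [0.7182, 0.0405, 0.0156])]
scene amber_big [(0.72, [0.5117, 0.0532, -0.004])]
scene white_bottle [(0.81, [0.7086, 0.169, 0.0016])]
scene drawer_handle [(0.88, [0.6184, -0.0058, 0.0668])]
scene red_dish [(0.62, [0.538, -0.1727, -0.0004]), (0.44, [0.6617, -0.2129, -0.0047])]
scene pan [(0.83, [0.4935, -0.336, 0.0539])]
wrist amber_small [(0.79, [0.4981, -0.0418, -0.0033])]
wrist amber_big [(0.64, [0.5108, 0.0485, 0.001])]
wrist white_bottle [(0.59, [0.7087, 0.1647, -0.0016])]
wrist drawer_handle [(0.95, [0.619, -0.0031, 0.0718])]
wrist red_dish [(0.94, [0.6598, -0.2165, 0.0028]), (0.9, [0.5339, -0.1798, 0.001])]
wrist pan []
```

View pics/scene11.png

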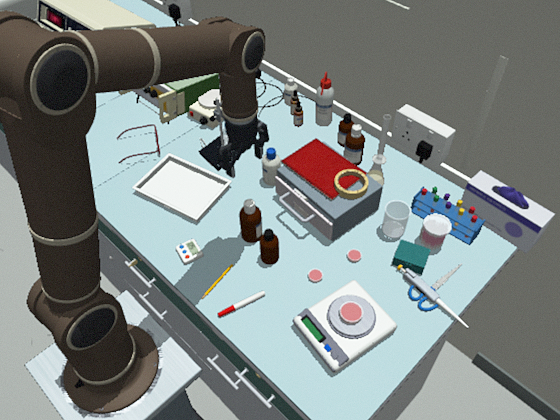

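Everything is in place: bottles at (250,222) and (269,246), drawer shut, dish on the pan at (350,312).

```bash
python3 -c "
from rig import r
print(r.close_job())"
```

```text
the job is handed in; nothing more can be done
None
```

The job is handed in, result not reported: by the last camera check the red dish is on the pan within about 5 mm of centre, the drawer is shut with the cream dish last seen inside just before closing, and both bottles are upright within about 3 mm of their spots.

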